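Slide the kitchen timer along the rail of the worktop tidy into its corner

ROBOT

A 6-joint arm with a two-finger parallel gripper is mounted at the origin on a cart in front of the work surface, level with it; the furniture and walls round the work are solid. World frame = base frame: x ahead of the robot, y to its left, z up, the work surface at z = 0. Lengths are in m, angles in degrees, forces in N, time in s.
With the tool pointing down it reaches from about 0.35 to 0.8 m from the base axis. Payload 7.3 kg.
Tool frame: the origin (TCP) lies at the very end of the fingers, on their centre line; the grasp point (between the pads) lies 19 mm behind it; z points along the fingers, y is the line along which they close (so a half turn about z gives the same grasp; the last joint's range is limited). The gripper opens to 85 mm and grips with 20 to 120 N. Pads are 22 mm wide; open, the fingers measure 114 mm over their backs; the gripper's body (76 mm by 85 mm) begins 54 mm behind the grasp point. The pads swing forward as they close: fully open they stand 13 mm farther back than shut.
Start: joints at [66.75, 19.595, 87.324, -0, 73.075, -8.365], TCP at [0.135, 0.507, 0.231] pointing down, gripper open.
Joint ranges: [-145.02, 145.02], [-44.19, 115.74], [2.07, 154.8], [-57.11, 237.11], [16.16, 152.29], [-177.93, 177.93]. Speed limits (degrees/s): [147.25, 147.25, 180, 180, 180, 180].

INTERFACE

Orientations are given as a 3x3 rotation matrix whose columns are the frame's x, y, z axes.
In Python, from bench import ctrl gives the robot as it stands. The module is installed in compiled form; this text tells all that it offers.
- The arm moves only by the tool step_arm, never from a script. Its argument "rows" is one flat list of numbers, 5 for each row, row after row: the shift along the tool's x, y, z in mm, then the turn about the tool's z in rad, then the opening, from 0 (shut) to 1 (fully open). A call has exactly 10 rows; each row shifts and turns the commanded pose from where the row before left it, along the tool's axes as they then stand; what a row does not reach is not made up. A row lasts 1/10 s, in which the tool goes at most 50 mm and 8.59 degrees, less where a joint would pass 70% of its speed; a pose out of reach is approached as far as the arm can. A call with a gripper value outside its range is refused whole. The fingers move at their own pace and stop on an object; "newtons" is the grip in N (left out, the last holds). Time passes only in rows, so rows that do not move let the fingers close, or fill a call up. It gives the time, the measured TCP pose, the force, the opening and the grip force at its end, in the units of the state.
- ctrl.sense(): the state, without advancing time (a new reading comes with each control period).
- ctrl.camera(name): name is "scene" or "top" or "wrist"; returns a dict with "pixels" (384x512x3 uint8, blue, green, red), "fx", "fy", "cx", "cy" (pixels), "cam_to_world" (4x4, takes a point from camera to world coordinates); the wrist camera has in their place "hand_eye" (4x4, takes a point from camera to tool coordinates, whose origin is the TCP and whose axes are the flange's). Camera axes: x right, y down, z forward; pixel columns grow to the right and rows downward; lengths in m; the calibration is good to about 2 mm. A picture is of the moment at which its call begins: read the wrist's pose just before it. There is no depth.
- ctrl.close_job(): hands the job in; it is judged then, once.
The state is a dict: "time": time; "joint_positions": joint angles; "qvel": joint speeds; "joint_efforts": joint torques, N m; "position": TCP position; "ee_rot": TCP orientation; "ft_force": force on the tool from outside, world axes, zero at the start; "torque": the same for the moment, N m; "opening": opening from 0.0 (shut) to 1.0 (fully open); "gripper_force": force on a finger pad.
Only numpy, scipy, OpenCV 4.12 (cv2) and the standard library are available. Lean on these libraries where they do the work, as an engineer would, in place of code of your own. Each camera call takes 0.05 s, during which the arm holds its last target. There are 200 camera calls.

TASK

Push the round white kitchen timer along the back rail of the wooden worktop tidy until it sits in the corner, touching both the rail and the end wall. Keep it close to the rail and flat on the board all the way, do not lift it, and do not disturb the garlic bulb or the spice jar.

Things in the scene. Friction and masses are not known exactly. Their poses are not given: they have to be found in the camera images.
- timer_center (a point): Loose round white kitchen timer, red grip bar on top, 67 mm across its body (full width up to 22 mm above its underside), 40 mm high in all, about 0.25 kg, standing flat on the tidy's board against the back rail. This point lies on its upright axis, 15 mm above its underside. It slides and can turn about its axis.
- tidy: Fixed wooden tidy. Origin: centre of its underside; x to the back (away from the robot), y along the rail to the left, z up. Board 124 (x) by 360 (y), 10 mm thick. Back rail 12 mm thick, front face at x = +50 mm, top at z = 47 mm. Darker end wall at the left, inner face at y = +168 mm, same height. Front and right end open. Timer in the corner: its axis at x = +16.5, y = +134.5 mm.
- garlic: Loose garlic bulb, about 53 mm across and 53 mm high, standing on the worktop in front of the tidy; bystander. Origin: centre of its underside.
- spice_jar: Loose upright glass spice jar with green cap, 46 mm across and 106 mm high, standing on the worktop in front of the tidy; bystander. Origin: centre of its underside.
Things that resemble listed ones, but are neither listed nor needed, are in the scene too. Leave any green or purple look-alike of the part that bears timer_center alone.

How it is judged (in metres and radians):
At the end, for the whole second after the job is handed in: The timer stands flat (within 8 degrees) and still on the tidy's board, within 12 mm of the end wall and within 10 mm of the back rail (y of timer_center in the frame of tidy above 0.1225 m and x of timer_center in the frame of tidy above 0.0065 m and z of timer_center in the frame of tidy below 0.033 m and angle between timer_center's own z axis and vertical below 0.15 rad and linear speed of timer below 0.02 m/s); the robot touches nothing.
It fails at once if the timer strayed more than 25 mm from the back rail (x of timer_center in the frame of tidy below -0.0085 m).
It fails at once if the timer was lifted more than 12 mm (z of timer_center in the frame of tidy above 0.037 m).
It fails at once if the timer was tipped by more than 20 degrees (angle between timer_center's own z axis and vertical above 0.35 rad).
It fails at once if the garlic bulb was moved more than 25 mm (distance of garlic from where it was at the start of the episode above 0.025 m).
It fails at once if the spice jar was moved more than 25 mm (distance of spice_jar from where it was at the start of the episode above 0.025 m).
It also fails if it takes over 35 s, if anything falls off the work surface, if the arm or the gripper's body presses on something with over 40 N, if the wrist force passes 120 N, or if a joint passes its speed limit or range.

## Working session

There is one attempt and no reset: what is moved stays moved. The work goes in short steps, Python scripts to look and compute and a tool call to move; the robot and the scene stay as the last step left them, time stands still between calls to the robot, and variables do not carry over. Pictures are saved under pics/ and viewed, at most 10 in all, crops included, and the job is handed in when it is done.

Besides the shell and the picture viewer there is one more tool, called after "Request:" by a JSON object that holds its "op" and its "data", one argument or row to a line. step_arm: Moves the arm, as the interface text tells. Its arguments: {"type":"object","properties":{"rows":{"type":"array","items":{"type":"number"}},"newtons":{"type":"number"}},"required":["rows"]}

```bash
mkdir -p pics; python3 - <<'E'
from bench import ctrl
import cv2,numpy as np
s=ctrl.sense();print(s['time'],s['position'],s['ee_rot'],s['opening'])
for n in("top","scene"):
    c=ctrl.camera(n);cv2.imwrite(f"pics/{n}0.png",c["pixels"]);print(n,c["fx"],c["fy"],c["cx"],c["cy"],np.round(c["cam_to_world"],4).tolist())
E
```

```text
0.0 [0.13468103 0.50701196 0.23061429] [[-9.66438847e-01  2.56896034e-01 -6.18684965e-04]
 [ 2.56896678e-01  9.66437803e-01 -1.43904454e-03]
 [ 2.28235704e-04 -1.54968666e-03 -9.99998773e-01]] 1.0029610639032966
top 451.3454241806649 451.3454241806649 257.54203018326746 190.86777800063484 [[0.0008, -0.9904, 0.1382, 0.4492], [-0.9996, 0.003, 0.0271, -0.0447], [-0.0273, -0.1382, -0.99, 0.9034], [0.0, 0.0, 0.0, 1.0]]
scene 404.47182839425085 404.47182839425085 256.25449437736603 188.8866386112017 [[-0.9272, -0.253, 0.2761, 0.2874], [-0.3741, 0.6595, -0.652, 0.5582], [-0.0171, -0.7078, -0.7062, 0.7274], [0.0, 0.0, 0.0, 1.0]]
```

View pics/top0.png

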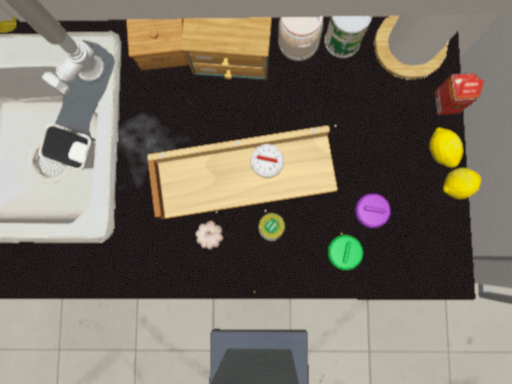

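View pics/scene0.png

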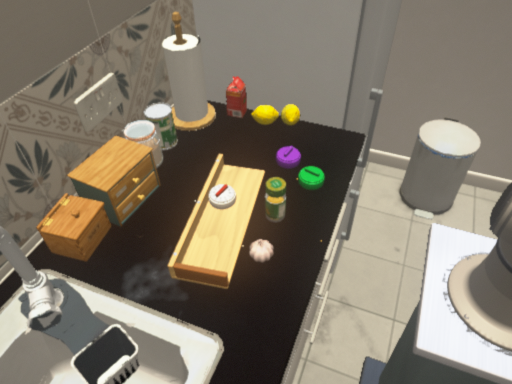

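Top view: the white timer with a red bar is at (267,160), inside the tidy against the rail. The look-alikes are purple (373,210) and green (345,252), both on the worktop. Only the white one fits the description. The garlic is at (209,235) and the jar at (271,226). I'll confirm in a crop.

```bash
python3 - <<'E'
import cv2
i=cv2.imread("pics/top0.png")[115:260,140:345]
cv2.imwrite("pics/crop0.png",cv2.resize(i,None,fx=3.9,fy=3.9,interpolation=cv2.INTER_CUBIC))
E
```

```text
(no output)
```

View pics/crop0.png

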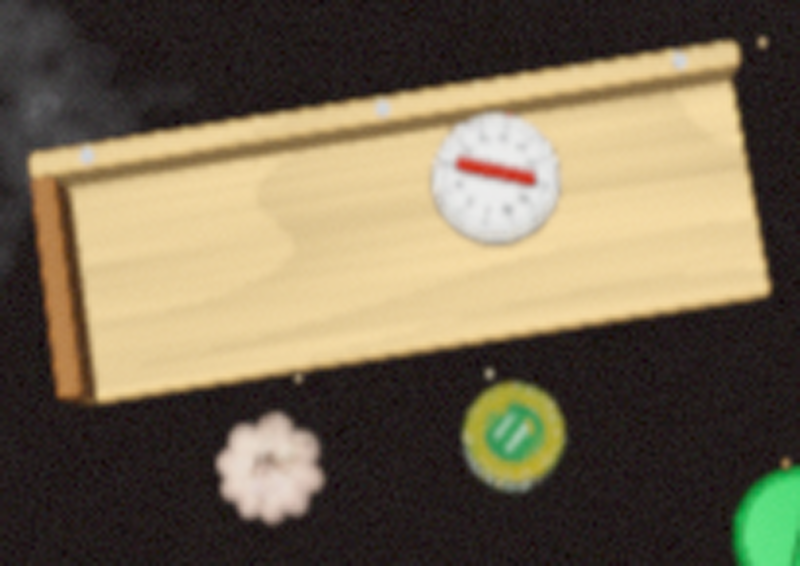

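The crop confirms the white timer with its red bar at crop (496,178). The rail runs from (30,153) to (738,41) and the end wall is on the left.

```bash
cat > h.py <<'E'
import numpy as np
from scipy.optimize import least_squares
f,cx,cy=451.345,257.542,190.868
T=np.array([[0.0008,-0.9904,0.1382,0.4492],[-0.9996,0.003,0.0271,-0.0447],[-0.0273,-0.1382,-0.99,0.9034]])
def ray(p,z):
    d=T[:,:3]@np.array([(p[0]-cx)/f,(p[1]-cy)/f,1]);return T[:,3]+d*(z-T[2,3])/d[2]
E
python3 - <<'E'
from h import *
from bench import ctrl
px=lambda u,v:((u-1.5)/3.9+140,(v-1.5)/3.9+115)
P=[((30,153),(.062,.18,.047)),((738,41),(.062,-.18,.047)),((740,70),(.05,-.18,.047)),((770,294),(-.062,-.18,.01)),((57,399),(-.062,.18,.047)),((97,402),(-.062,.168,.01))]
def res(q):
    c,s=np.cos(q[2]),np.sin(q[2])
    return np.concatenate([np.array([q[0]+c*a-s*b,q[1]+s*a+c*b])-ray(px(*u),z)[:2] for u,(a,b,z) in P])
r=least_squares(res,[.5,0,0]);q=r.x;print("tidy",q[:2],np.degrees(q[2]),"res mm",np.round(r.fun*1000,1))
c,s=np.cos(q[2]),np.sin(q[2]);R=np.array([[c,-s],[s,c]])
for n,u,z in(("timer",(496,178),.032),("garlic",(270,468),.027),("jar",(514,433),.106)):
    w=ray(px(*u),z)[:2];print(n,w,"tidy",R.T@(w-q[:2]))
for p in((.0165,.1345),(.0165,-.02)):print(p,q[:2]+R@p)
e=ctrl.sense()['ee_rot'];print("tool x yaw",np.degrees(np.arctan2(e[1,0],e[0,0])))
E
```

```text
tidy [0.60789805 0.008357  ] 8.780363464066568 res mm [-0.7  1.6 -1.   0.   2.1 -1.1 -1.1 -0.5  0.1  0.3  0.5 -0.4]
timer [ 0.63160711 -0.03901249] tidy [ 0.01620039 -0.05043347]
garlic [0.48609516 0.07376941] tidy [-0.11039044  0.0832387 ]
jar [ 0.49850259 -0.04739367] tidy [-0.11662361 -0.03839841]
(0.0165, 0.1345) [0.60367364 0.14379943]
(0.0165, -0.02) [ 0.62725763 -0.00888994]
tool x yaw 165.1152368210903
```

Tidy fit residual is about 1–2 mm. The plan is to push with shut fingers from the right, with the contact normal tilted about 15° toward the rail. First, the transit at height.

Request:
{"op": "step_arm", "data": {
  "rows": [-32,-24,0,0,0,-32,-24,0,0,0,-32,-24,0,0,0,-32,-24,0,0,0,-32,-24,0,0,0,-32,-24,0,0,0,-32,-24,0,0,0,-32,-24,0,0,0,-32,-24,0,0,0,-32,-24,0,0,0],
  "newtons": 60
}}

```text
time: 1.1
position: [0.3831, 0.1918, 0.2312]
ee_rot: [[-0.966, 0.257, -0.0], [0.257, 0.966, 0.0], [0.0, 0.0, -1.0]]
ft_force: [0.7, 0.6, -0.4]
opening: 0.002
gripper_force: 0.0
```

Request:
{"op": "step_arm", "data": {
  "rows": [-32,-24,0,0,0,-32,-24,0,0,0,-32,-24,0,0,0,-32,-24,0,0,0,-32,-24,0,0,0,-32,-24,0,0,0,-32,-24,0,0,0,-32,-24,0,0,0,-32,-24,0,-0.076,0,-30,-22,0,-0.076,0]
}}

```text
time: 2.1
position: [0.6313, -0.1184, 0.2307]
ee_rot: [[-0.994, 0.105, -0.001], [0.105, 0.994, 0.0], [0.001, 0.0, -1.0]]
ft_force: [1.1, 0.5, 0.6]
opening: -0.002
gripper_force: 0.0
```

Request:
{"op": "step_arm", "data": {
  "rows": [0,0,28,0,0,0,0,28,0,0,0,0,28,0,0,0,0,28,0,0,0,0,28,0,0,0,0,28,0,0,0,0,22,0,0,0,0,14,0,0,0,0,7,0,0,0,0,0,0,0]
}}

```text
time: 3.1
position: [0.6305, -0.1165, 0.0196]
ee_rot: [[-0.994, 0.108, -0.001], [0.108, 0.994, 0.0], [0.001, 0.0, -1.0]]
ft_force: [-0.3, -0.9, -0.0]
opening: -0.003
gripper_force: 0.0
```

```bash
python3 - <<'E'
from bench import ctrl
import cv2,numpy as np
s=ctrl.sense();print(s['time'],s['position'],s['ft_force'])
c=ctrl.camera("scene");cv2.imwrite("pics/s1.png",cv2.resize(c["pixels"][130:300,150:320],None,fx=3.5,fy=3.5))
E
```

```text
3.1 [ 0.63049277 -0.11646609  0.01963858] [-0.25148562 -0.92573217 -0.04571755]
```

View pics/s1.png

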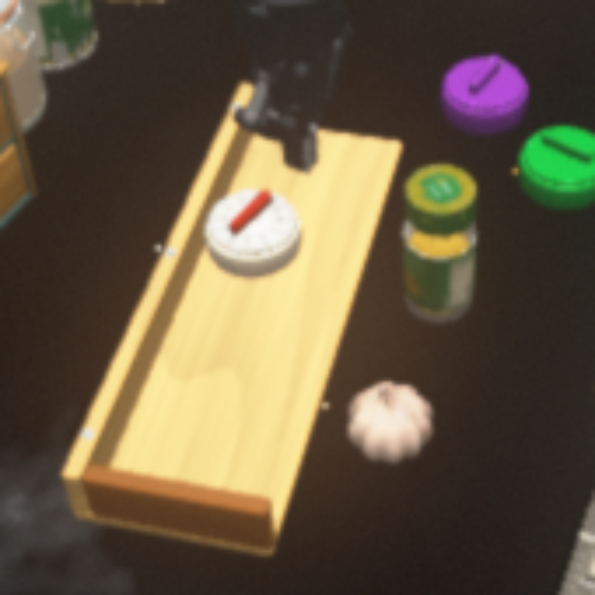

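The picture shows the shut fingertip at crop (300,155), behind the timer at (253,230), with the path to the corner clear. I'll push along the rail.

Request:
{"op": "step_arm", "data": {
  "rows": [2.1,7.7,0,0,0,2.1,7.7,0,0,0,2.1,7.7,0,0,0,1.6,5.8,0,0,0,1.6,5.8,0,0,0,1.6,5.8,0,0,0,1.6,5.8,0,0,0,1.6,5.8,0,0,0,1.6,5.8,0,0,0,1.6,5.8,0,0,0]
}}

```text
time: 4.15
position: [0.6202, -0.0512, 0.0205]
ee_rot: [[-0.994, 0.108, 0.0], [0.108, 0.994, -0.0], [-0.0, -0.0, -1.0]]
ft_force: [-0.5, -3.8, 3.4]
opening: 0.003
gripper_force: 2.1
```

```bash
cat >> h.py <<'E'
import cv2
def look():
    from bench import ctrl
    s=ctrl.sense();c=ctrl.camera("top");im=c["pixels"]
    q=np.array([.6079,.00836]);a=np.radians(8.78);R=np.array([[np.cos(a),-np.sin(a)],[np.sin(a),np.cos(a)]])
    print(s['time'],"tcp tidy",R.T@(s['position'][:2]-q),s['position'][2],"F",s['ft_force'])
    h=cv2.cvtColor(im,cv2.COLOR_BGR2HSV);m=((h[...,1]<70)&(h[...,2]>130)).astype(np.uint8);m[:130]=0;m[215:]=0;m[:,:150]=0;m[:,330:]=0
    n,l,st,ce=cv2.connectedComponentsWithStats(m);k=1+np.argmax(st[1:,4])
    print("blob",st[k],"bbox centre tidy",R.T@(ray((st[k,0]+st[k,2]/2-.5,st[k,1]+st[k,3]/2-.5),.032)[:2]-q))
    return im
E
python3 - <<'E'
from h import *
im=look();cv2.imwrite("pics/t2.png",cv2.resize(im[115:260,140:345],None,fx=3.9,fy=3.9))
E
```

```text
4.15 tcp tidy [ 0.00306765 -0.06073369] 0.020459845100382543 F [-0.5110998 -3.7644725  3.3617919]
blob [ 191  150  127   65 5998] bbox centre tidy [-0.02269103 -0.01902184]
```

View pics/t2.png

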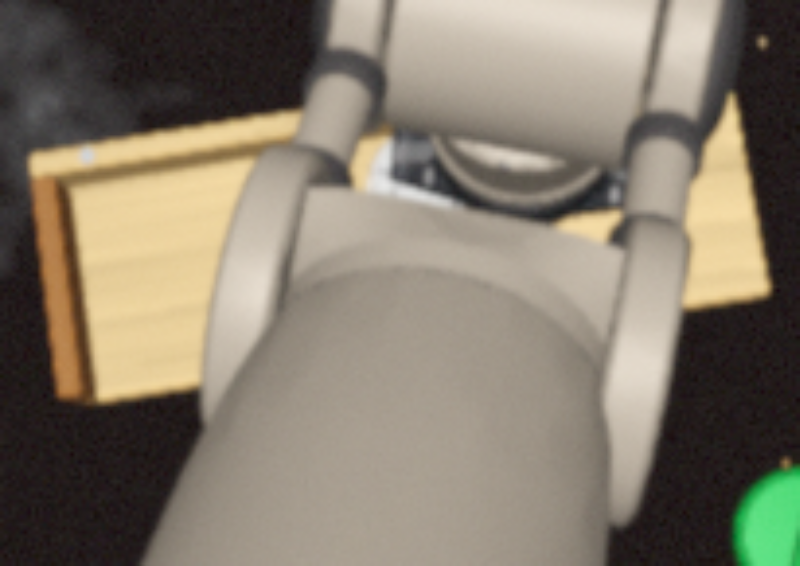

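The top view is blocked by the arm, with only the timer's left edge visible at crop (380,175). The force of about 4 N says it is being pushed. I'll continue and check with the scene camera.

Request:
{"op": "step_arm", "data": {
  "rows": [1.8,6.8,0,0,0,1.8,6.8,0,0,0,1.8,6.8,0,0,0,1.8,6.8,0,0,0,1.8,6.8,0,0,0,1.8,6.8,0,0,0,1.8,6.8,0,0,0,1.8,6.8,0,0,0,1.8,6.8,0,0,0,1.8,6.8,0,0,0]
}}

```text
time: 5.2
position: [0.6095, 0.0188, 0.0203]
ee_rot: [[-0.994, 0.108, -0.0], [0.108, 0.994, 0.0], [0.0, 0.0, -1.0]]
ft_force: [-2.1, -4.0, 1.5]
opening: 0.003
gripper_force: 2.0
```

```bash
cat > v.py <<'E'
from bench import ctrl
import cv2,sys,numpy as np
s=ctrl.sense();d=s['position'][:2]-np.array([.6079,.00836]);print(s['time'],"tcp tidy",.98828*d[0]+.15265*d[1],-.15265*d[0]+.98828*d[1],s['position'][2],s['ft_force'])
c=ctrl.camera("scene");cv2.imwrite(sys.argv[1],cv2.resize(c["pixels"][130:300,150:320],None,fx=3.5,fy=3.5))
E
python3 v.py pics/s3.png
```

```text
5.2 tcp tidy 0.003169437309879759 0.01005173482226039 0.02025697300208831 [-2.13069154 -4.0476569   1.5455123 ]
```

View pics/s3.png

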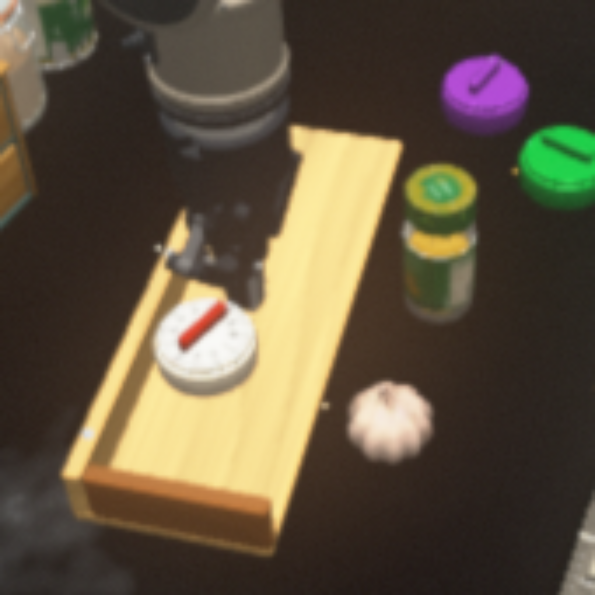

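Timer at crop (205,343), still against the rail and flat. About 78 mm remain.

Request:
{"op": "step_arm", "data": {
  "rows": [1.8,6.8,0,0,0,1.8,6.8,0,0,0,1.8,6.8,0,0,0,1.8,6.8,0,0,0,1.8,6.8,0,0,0,1.8,6.8,0,0,0,1.8,6.8,0,0,0,1.8,6.8,0,0,0,1.8,6.8,0,0,0,1.0,3.9,0,0,0]
}}

```text
time: 6.25
position: [0.5994, 0.0856, 0.0203]
ee_rot: [[-0.994, 0.107, -0.0], [0.107, 0.994, 0.0], [0.0, 0.0, -1.0]]
ft_force: [-0.9, -2.7, 1.4]
opening: 0.001
gripper_force: 1.3
```

Request:
{"op": "step_arm", "data": {
  "rows": [0.4,1.5,0,0,0,0.4,1.5,0,0,0,0.4,1.5,0,0,0,0.3,1,0,0,0,0.3,1,0,0,0,0.3,1,0,0,0,0.3,1,0,0,0,0,0,0,0,0,0,0,0,0,0,0,0,0,0,0]
}}

```text
time: 7.25
position: [0.5981, 0.0936, 0.0203]
ee_rot: [[-0.994, 0.108, 0.0], [0.108, 0.994, 0.0], [-0.0, 0.0, -1.0]]
ft_force: [-0.3, -0.6, -0.0]
opening: 0.002
gripper_force: 0.6
```

```bash
python3 v.py pics/s4.png
```

```text
7.25 tcp tidy 0.003358410536130811 0.08572659338166477 0.020346543440539936 [-0.31585237 -0.58265541 -0.04359869]
```

View pics/s4.png

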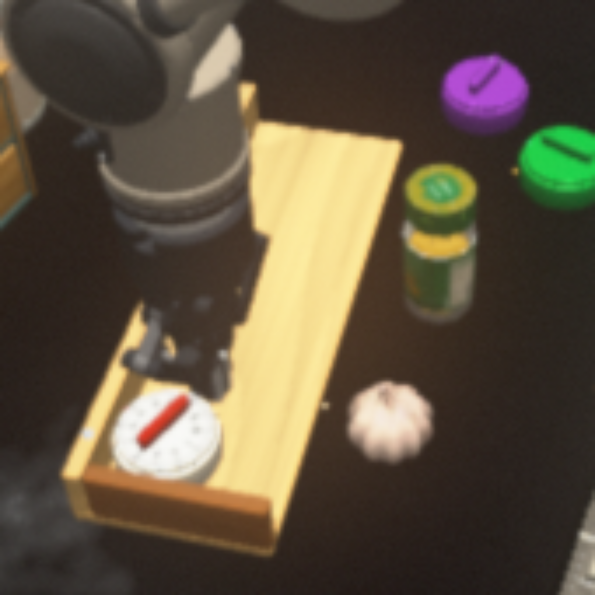

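The timer at crop (166,437) is nearly at the wall, with no wall force yet. I'll creep on until the force rises.

Request:
{"op": "step_arm", "data": {
  "rows": [0.3,1,0,0,0,0.3,1,0,0,0,0.3,1,0,0,0,0.3,1,0,0,0,0.3,1,0,0,0,0.3,1,0,0,0,0,0,0,0,0,0,0,0,0,0,0,0,0,0,0,0,0,0,0,0]
}}

```text
time: 8.3
position: [0.597, 0.0989, 0.0203]
ee_rot: [[-0.994, 0.108, 0.0], [0.108, 0.994, -0.001], [-0.0, -0.001, -1.0]]
ft_force: [-0.0, -5.6, -0.7]
opening: 0.001
gripper_force: 2.7
```

Request:
{"op": "step_arm", "data": {
  "rows": [0.3,1,0,0,0,0.2,1,0,0,0,0,0,0,0,0,0,0,0,0,0,0,0,0,0,0,0,0,0,0,0,0,0,0,0,0,0,0,0,0,0,0,0,0,0,0,0,0,0,0,0]
}}

```text
time: 9.3
position: [0.597, 0.0994, 0.0204]
ee_rot: [[-0.994, 0.108, 0.0], [0.108, 0.994, -0.003], [-0.001, -0.003, -1.0]]
ft_force: [-0.0, -12.0, 0.2]
opening: -0.006
gripper_force: 5.9
```

The tool has stalled with the force at 12 N, so the timer is against the wall. I'll back away along the rail, then rise.

Request:
{"op": "step_arm", "data": {
  "rows": [-0.5,-2,0,0,0,-1,-5,0,0,0,-2.6,-10,0,0,0,-2.6,-10,0,0,0,-2.6,-10,0,0,0,-2.6,-10,0,0,0,0,0,10,0,0,0,0,-30,0,0,0,0,-30,0,0,0,0,-30,0,0]
}}

```text
time: 10.3
position: [0.603, 0.0538, 0.1002]
ee_rot: [[-0.994, 0.108, -0.002], [0.108, 0.994, 0.0], [0.002, 0.0, -1.0]]
ft_force: [-0.4, 0.4, -0.2]
opening: -0.002
gripper_force: 0.0
```

One of those rows had the wrong sign and dipped the tool 10 mm. It was clear of the timer, and the force now reads zero. I'll rise, move away and check.

Request:
{"op": "step_arm", "data": {
  "rows": [0,0,-30,0,0,0,0,-30,0,0,0,0,-30,0,0,0,-30,-20,0,0,0,-30,0,0,0,0,-30,0,0,0,0,-30,0,0,0,0,-30,0,0,0,0,-30,0,0,0,0,0,0,0,0]
}}

```text
time: 11.3
position: [0.5835, -0.1286, 0.2093]
ee_rot: [[-0.994, 0.111, -0.001], [0.111, 0.994, -0.001], [0.001, -0.001, -1.0]]
ft_force: [0.2, 0.5, 0.7]
opening: -0.0
gripper_force: 0.0
```

```bash
python3 - <<'E'
from h import *
im=look();cv2.imwrite("pics/t5.png",cv2.resize(im[115:260,140:345],None,fx=3.9,fy=3.9))
E
```

```text
11.3 tcp tidy [-0.04498444 -0.13168054] 0.2093053257121077 F [0.20131877 0.46750865 0.71727545]
blob [ 245  173   61   42 1157] bbox centre tidy [-0.05148284 -0.05600246]
```

View pics/t5.png

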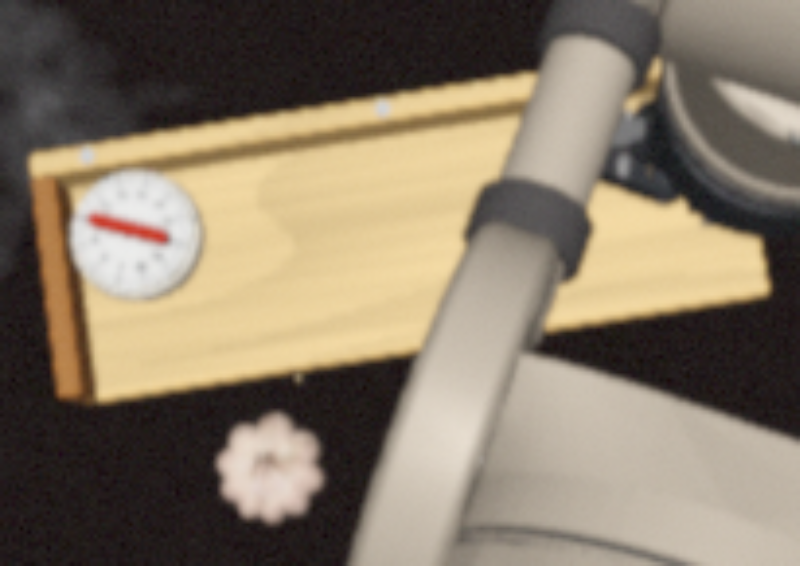

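The timer at crop (136,233) touches the end wall and the rail, and the garlic hasn't moved from (270,468).

```bash
python3 - <<'E'
from h import *
from bench import ctrl
d=ray((134.5/3.9+140,231.5/3.9+115),.032)[:2]-[.6079,.00836];print(.98828*d[0]+.15265*d[1],-.15265*d[0]+.98828*d[1])
print(ctrl.close_job())
E
```

```text
0.01685556535584382 0.13350475532152
the job is handed in; nothing more can be done
None
```

The timer is in the corner and the job is handed in: its axis measured x = +16.9, y = +133.5 mm in the tidy frame (target +16.5, +134.5); the garlic had not moved, but the spice jar was hidden by the arm in the last picture.

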